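# Find the steel-cored pressing block and set it on the glue-up

## Task

One of the three look-alike plywood blocks leaning in the slanted rack has a steel core: find it by lifting them and feeling their weight. Set that heavy block down gently, upright on the glued panel of the gluing board, and push it right into the corner so that it sits flat against both stop strips. The two light blocks must be back in their own slots of the rack as they were, and nothing else on the bench disturbed.

Things in the scene. Friction and masses are not known exactly. Their poses are not given: they have to be found in the camera images.
- block_a: one of three identical-looking plywood blocks, closed square bar 45 x 45 x 140 mm, in one of the rack's slots; origin: centre of its foot; z runs along it to its top end (at the start leaning 31 degrees away from the robot); y, square to the two faces free for the fingers, runs along the rack. Plain ones weigh about 0.22 kg, the steel-cored one 0.63 kg; it cannot be seen which it is
- block_b: as block_a
- block_c: as block_a
- rack: fixed plywood rack, base 150 x 320 mm, 115 mm tall; origin on the bench under it; y along its 3 slots (centres y = 95, 0, -95 mm), x away from the robot. A panel leaning 31 degrees carries the blocks from the far side, a ledge from below; spacers 45 mm high along the blocks part the 51 mm slots. The blocks top the panel by 60 mm; open to -x: they lift straight up out of the slots
- board: fixed white gluing board 200 x 180 x 18 mm; origin at the centre of its underside. Stop strips 15 mm thick rise to 66 mm above the bench along its +x edge and its -y edge. A glued plywood panel, 100 x 100 mm and 18 mm thick, lies in the corner between the strips, its top 36 mm above the bench
- corner (a point): the inner corner of the two stop strips at the height of the panel's top; axes as the board's. The strips' inner faces are its x = 0 and y = 0 planes; the panel's top extends 100 mm from it to -x and to +y. A block pushed home has its foot centre at x = -22.5 mm, y = +22.5 mm, z = 0
- offcut: bystander: wooden offcut 70 x 30 x 22 mm lying on the free corner of the gluing board
- glue: bystander: white glue bottle 60 mm across, 160 mm tall, on the bench
- jar: bystander: glass jar 70 mm across, 90 mm tall, on the bench
- mallet: bystander: rubber mallet, 260 mm, lying on the bench
- wrench: bystander: wrench lying on the bench
- pliers: bystander: red-handled pliers, 210 mm, lying on the bench

How it is judged:
By the outcome, as a careful person would: the job done as asked, in the order asked, and still so for the second after the job is handed in, with the robot touching nothing.
It also fails if it takes over 61 s, if anything falls off the work surface, if the arm or the gripper's body presses on something with over 40 N, if the wrist force passes 120 N, or if a joint passes its speed limit or range.

## Robot

A 7-joint arm with a two-finger parallel gripper is mounted at the origin on the work surface. World frame = base frame: x ahead of the robot, y to its left, z up, the work surface at z = 0. Lengths are in m, angles in rad, forces in N, time in s.
With the tool pointing down it reaches from about 0.4 to 0.85 m from the base axis. Payload 10.4 kg.
Tool frame: the origin (TCP) lies at the very end of the fingers, on their centre line; the grasp point (between the pads) lies 19 mm behind it; x points along the fingers, y is the direction in which the jaws open and shut, and the axes are right-handed (so a half turn about x gives the same grasp; the last joint's range is limited). The gripper opens to 85 mm and grips with 20 to 120 N. Pads are 22 mm wide; open, the fingers measure 114 mm over their backs; the gripper's body (76 mm by 85 mm) begins 54 mm behind the grasp point. The pads swing forward as they close: fully open they stand 13 mm farther back than shut.
Start: joints at [1.166, 0.332, -0.065, 1.46, 0.022, 1.35, -0.088], TCP at [0.233, -0.58, 0.198] pointing down, gripper open.
Joint ranges: [-2.6, 2.6], [-0.5, 2.12], [-1.47, 1.34], [0.16, 2.42], [-1.27, 4.41], [0.06, 2.06], [-2.6, 2.6]. Speed limits (rad/s): [2.22, 2.22, 2.79, 2.79, 3.14, 3.14, 3.14].

## Interface

Orientations are given as a unit quaternion [x, y, z, w].
In Python, from workcell import monitor, camera, ticket, regions_of gives the robot as it stands.
- The arm moves only by the tool step_arm, never from a script. Its argument "increments" is a list of rows, each a list of 5 numbers: the finger opening in m, from 0 to 0.0854, then the shift along the world's x, y, z in m, then the turn about the world's z in rad. A call has 1 to 12 rows; each row shifts and turns the commanded pose from where the row before left it; what a row does not reach is not made up. A row lasts 1/12 s, in which the tool goes at most 41.7 mm and 7.16 degrees, less where a joint would pass 70% of its speed; a pose out of reach is approached as far as the arm can. A call with a gripper value outside its range is refused whole. The fingers move at their own pace and stop on an object; "force" is the grip in N (left out, the last holds). Time passes only in rows, so rows that do not move let the fingers close. It gives the time, the measured TCP pose, the force and the opening at its end, in the units of the state.
- monitor.get_obs(): the state, without advancing time (a new reading comes with each control period).
- camera(name): name is "side" or "top" or "wrist"; returns a dict with "color" (384x512x3 uint8, red, green, blue), "range_z" (384x512 float32, m along the optical axis (not along the pixel's ray), 0 where there is no reading), "fx", "fy", "cx", "cy" (pixels), "cam_to_world" (4x4, takes a point from camera to world coordinates). Camera axes: x right, y up, looking along -z (the intrinsics and any distortion apply to the point x, -y, -z); pixel columns grow to the right and rows downward; lengths in m; the calibration is good to about 2 mm. A picture is of the moment at which its call begins.
- ticket.hand_in(): hands the job in, once; it reports no verdict.
Trained networks look in a picture, given as the dict that the camera call returned (one of the last four; its "shot" number tells which), for a name from the list of things; names that differ only in an ending like _2 or _b are one class to them, and where a whole thing is asked for, a point or a joint stands for the part that bears it (a point fixed in the world has none). Each returns a list of dicts, best first, with "p" (0 to 1); they miss things now and then, are a little off and sometimes report something else, mostly with a low value. They report only what shows in the picture. A call takes as long as a camera call.
- regions_of(picture, query): "region" (384x512 bool, what is visible of it) and "centre" ([row, column] in pixels, amid what is visible of it).
The state is a dict: "clock": time; "joint_pos": joint angles; "joint_velocities": joint speeds; "tau": joint torques, N m; "position": TCP position; "ee_rot": TCP orientation; "ft_force": force on the tool from outside, world axes, zero at the start; "torque": the same for the moment, N m; "grip_width": opening from 0.0 (shut) to 1.0 (fully open).
Only numpy, scipy, OpenCV 4.12 (cv2) and the standard library are available. Lean on these libraries where they do the work, as an engineer would, in place of code of your own. Each camera call takes 0.05 s, during which the arm holds its last target. There are 200 camera calls.

## Working session

There is one attempt and no reset: what is moved stays moved. The work goes in short steps, Python scripts to look and compute and a tool call to move; the robot and the scene stay as the last step left them, time stands still between calls to the robot, and variables do not carry over. Pictures are saved under pics/ and viewed, about 8 in all and at most 12, crops included, and the job is handed in when it is done.

Besides the shell and the picture viewer there is one more tool, called after "Emit:" as name(argument=value, ...), one argument or row to a line, values as JSON. step_arm: Moves the arm, as the interface text tells. Its arguments: {"type":"object","properties":{"increments":{"type":"array"},"force":{"type":"number"}},"required":["increments"]}

```bash
mkdir -p pics; cat > h.py <<'E'
import numpy as np, cv2
from workcell import monitor, camera, ticket, regions_of
def pts(p):
    r=p["range_z"]; v,u=np.mgrid[0:384,0:512]
    P=np.stack([(u-p["cx"])/p["fx"]*r,-(v-p["cy"])/p["fy"]*r,-r,np.ones_like(r)],-1)@p["cam_to_world"].T
    P=P[...,:3]; P[r==0]=np.nan
    return P
def save(p,n,s=1): cv2.imwrite("pics/"+n,cv2.resize(p["color"][...,::-1],None,fx=s,fy=s))
E
python3 - <<'E'
from h import *
o=monitor.get_obs(); print({k:np.round(v,3) for k,v in o.items()})
ims=[]
for n in("top","side"):
    p=camera(n); P=pts(p); ims.append(p["color"]); np.savez(n,P=P,c=p["color"])
    print(n,np.round(p["cam_to_world"],3).tolist(),p["fx"])
    for q in("block_a","rack","board","offcut","glue","jar","mallet","wrench","pliers"):
        for d in regions_of(p,q)[:3]:
            X=P[d["region"]]; X=X[~np.isnan(X[:,0])]
            if len(X): print(q,round(d["p"],2),np.round(d["centre"]),len(X),np.round(np.percentile(X,[2,50,98],axis=0),3).tolist())
cv2.imwrite("pics/a.png",cv2.resize(np.vstack(ims)[...,::-1],(512,768)) if 0 else cv2.resize(np.hstack(ims)[...,::-1],(800,300)))
cv2.imwrite("pics/top.png",cv2.resize(ims[0][...,::-1],(800,600)))
E
```

```text
{'clock': np.float64(0.0), 'joint_pos': array([ 1.166,  0.333, -0.065,  1.461,  0.022,  1.35 , -0.089]), 'joint_velocities': array([-0.   , -0.001, -0.001, -0.001, -0.   ,  0.   , -0.   ]), 'tau': array([ 0.0000e+00, -6.2545e+01,  4.9000e-02, -3.9161e+01,  1.6000e-02,
        1.0000e-02, -0.0000e+00]), 'position': array([ 0.233, -0.58 ,  0.198]), 'ee_rot': array([-0.694, -0.135,  0.694, -0.134]), 'ft_force': array([ 0.609, -0.879,  0.544]), 'torque': array([ 0.016, -0.007,  0.01 ]), 'grip_width': np.float64(1.005)}
top [[0.033, 0.977, -0.211, 0.366], [-0.999, 0.032, -0.007, 0.052], [0.0, 0.211, 0.978, 1.064], [0.0, 0.0, 0.0, 1.0]] 402.87202531771067
block_a 0.74 [201. 154.] 1198 [[0.494, 0.286, 0.064], [0.545, 0.303, 0.139], [0.597, 0.33, 0.177]]
block_a 0.74 [202. 193.] 1130 [[0.493, 0.191, 0.061], [0.543, 0.21, 0.139], [0.597, 0.235, 0.177]]
block_a 0.7 [203. 232.] 1043 [[0.493, 0.096, 0.06], [0.542, 0.118, 0.142], [0.598, 0.14, 0.177]]
rack 0.93 [218. 209.] 3715 [[0.47, 0.058, 0.009], [0.513, 0.182, 0.065], [0.613, 0.358, 0.102]]
board 0.71 [224. 362.] 5884 [[0.419, -0.29, 0.001],
[... 1732 characters left out ...]
6, -0.109, 0.07]]
offcut 0.55 [163. 288.] 199 [[0.445, -0.152, 0.022], [0.478, -0.129, 0.04], [0.512, -0.115, 0.046]]
glue 0.82 [154. 207.] 672 [[0.714, -0.24, 0.002], [0.739, -0.062, 0.084], [0.775, -0.049, 0.163]]
jar 0.76 [248. 184.] 843 [[0.69, 0.277, 0.008], [0.717, 0.321, 0.069], [0.749, 0.336, 0.094]]
mallet 0.93 [234. 307.] 770 [[0.338, -0.015, 0.008], [0.392, 0.18, 0.026], [0.427, 0.231, 0.031]]
wrench 0.65 [131. 225.] 74 [[0.71, -0.35, 0.002], [0.726, -0.303, 0.009], [0.737, -0.193, 0.013]]
wrench 0.15 [248. 180.] 843 [[0.691, 0.276, 0.009], [0.718, 0.321, 0.07], [0.751, 0.336, 0.094]]
pliers 0.6 [341. 320.] 1074 [[0.247, 0.432, 0.002], [0.329, 0.489, 0.015], [0.419, 0.557, 0.019]]
```

View pics/a.png

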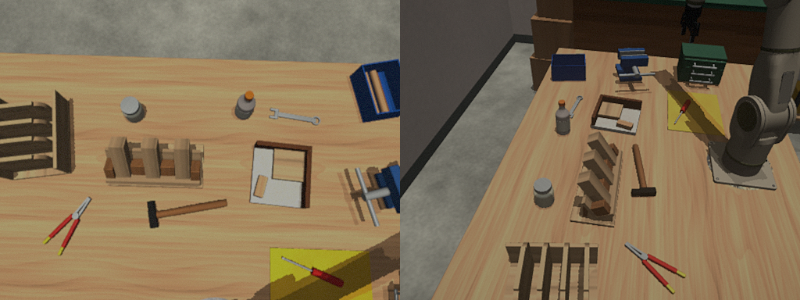

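View pics/top.png

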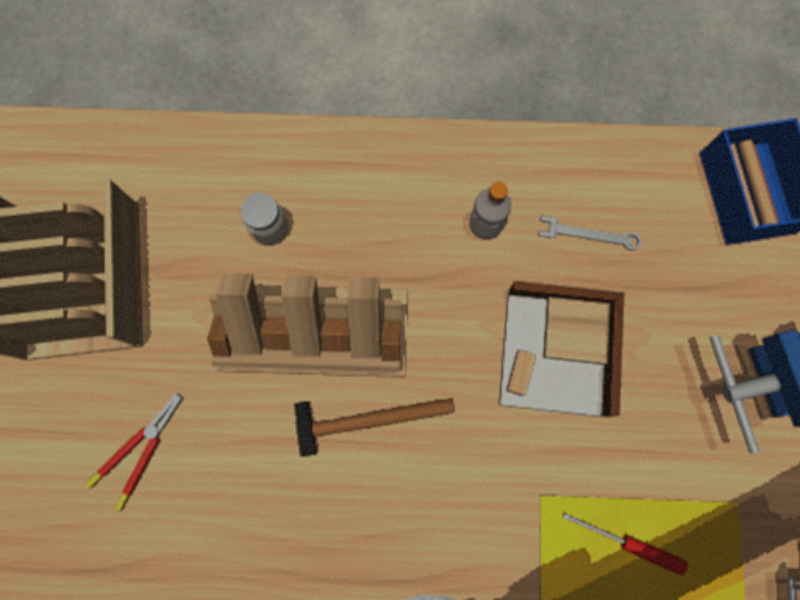

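The picture shows three leaning blocks in the rack (top view px 240/302/365, 315). The board is at (560,350) with strips on its far and right edges and the offcut at (521,372). The mallet is in front of the rack. Next I'll fit the poses.

```bash
python3 - <<'E'
from h import *
P={n:np.load(n+".npz")["P"].reshape(-1,3) for n in("top","side")}
for n in P:
    X=P[n]; X=X[~np.isnan(X[:,0])]
    print(n)
    for y0 in(.308,.213,.118):
        B=X[(abs(X[:,1]-y0)<.03)&(X[:,0]>.47)&(X[:,0]<.62)&(X[:,2]>.108)&(X[:,2]<.2)]
        # upper (leaning) face: s=along axis, d=normal distance
        a=np.array([np.sin(np.radians(31)),0,np.cos(np.radians(31))]); nn=np.array([-a[2],0,a[0]])
        d=B@nn; F=B[abs(d-np.percentile(d,97))<.006]
        if len(F)>30:
            c=F.mean(0); v=np.linalg.svd(F-c)[2][2]; v*=np.sign(v[2])
            print(y0,len(F),"normal",np.round(v,3),"yaw deg",round(np.degrees(np.arctan2(v[1],v[0]))-180,1)," ylim",np.round(np.percentile(F[:,1],[2,98]),4),"d",round(np.median(F@nn),4),"smax",round(np.percentile(B@a,99),4),"c",np.round(c,3),"zmax",round(np.percentile(B[:,2],99.5),3))
    for zl,zh in((.03,.042),(.06,.073)):
        B=X[(X[:,0]>.4)&(X[:,0]<.63)&(X[:,1]>-.31)&(X[:,1]<-.1)&(X[:,2]>zl)&(X[:,2]<zh)]
        if zl<.05: B=B[(B[:,0]>.515)]
        (c,s,r)=cv2.minAreaRect(B[:,:2].astype(np.float32)); print("board",zl,len(B),np.round(c,4),np.round(s,4),round(r,1),np.round(B[:,2].mean(),4))
        if zl>.05:
            for th in(0,):
              A=B[B[:,1]>-.25]; l=np.polyfit(A[:,1],A[:,0],1); e=A[:,0]-np.polyval(l,A[:,1]); print(" +x strip x=%.4f*y+%.4f"%tuple(l),np.round(np.percentile(e,[2,98]),4),len(A))
              A=B[B[:,0]<.57]; l=np.polyfit(A[:,0],A[:,1],1); e=A[:,1]-np.polyval(l,A[:,0]); print(" -y strip y=%.4f*x+%.4f"%tuple(l),np.round(np.percentile(e,[2,98]),4),len(A))
E
```

```text
top
0.308 493 normal [-0.853 -0.005  0.523] yaw deg -359.7  ylim [0.286 0.33 ] d -0.3898 smax 0.4439 c [0.543 0.308 0.146] zmax 0.179
0.213 487 normal [-0.853 -0.01   0.522] yaw deg -359.3  ylim [0.1913 0.2351] d -0.39 smax 0.444 c [0.543 0.213 0.146] zmax 0.179
0.118 484 normal [-0.854 -0.005  0.52 ] yaw deg -359.6  ylim [0.0971 0.1402] d -0.3903 smax 0.4441 c [0.543 0.119 0.146] zmax 0.179
board 0.03 1371 [ 0.561  -0.1977] [0.1687 0.0925] 84.0 0.0357
board 0.06 911 [ 0.5192 -0.2023] [0.181  0.2005] 85.6 0.0653
 +x strip x=0.0747*y+0.6265 [-0.0071  0.0076] 312
 -y strip y=-0.0752*x+-0.2446 [-0.0082  0.0072] 417
side
0.308 348 normal [-0.854  0.02   0.521] yaw deg -1.3  ylim [0.2866 0.3318] d -0.3883 smax 0.4453 c [0.542 0.311 0.147] zmax 0.181
0.213 291 normal [-0.852  0.023  0.523] yaw deg -1.5  ylim [0.1919 0.2375] d -0.3886 smax 0.4458 c [0.542 0.216 0.147] zmax 0.181
0.118 247 normal [-0.853  0.022  0.521] yaw deg -1.5  ylim [0.0975 0.1423] d -0.3889 smax 0.4462 c [0.542 0.122 0.147] zmax 0.181
board 0.03 487 [ 0.562  -0.1983] [0.1769 0.096 ] 80.8 0.0378
board 0.06 360 [ 0.5193 -0.2042] [0.1869 0.1999] 85.2 0.0669
 +x strip x=0.0776*y+0.6264 [-0.0069  0.0084] 116
 -y strip y=-0.0850*x+-0.2378 [-0.0125  0.0091] 177
```

Emit:
step_arm(
  increments=[
    [0.085,0,0,0.03,0],
    [0.085,0.01,0.02,0.03,-0.05],
    [0.085,0.014,0.03,0,-0.06],
    [0.085,0.014,0.03,0,-0.06],
    [0.085,0.014,0.03,0,-0.06],
    [0.085,0.014,0.03,0,-0.06],
    [0.085,0.014,0.03,0,-0.06],
    [0.085,0.014,0.03,0,-0.032],
    [0.085,0.014,0.03,0,0],
    [0.085,0.014,0.03,0,0],
    [0.085,0.014,0.03,0,0],
    [0.085,0.014,0.03,0,0],
  ],
)

```text
clock: 2.0
position: [0.3833, -0.2585, 0.2586]
ee_rot: [0.707, -0.0, -0.707, 0.0]
ft_force: [0.6, -0.3, 0.3]
grip_width: 0.995
```

Emit:
step_arm(
  increments=[
    [0.085,0.014,0.03,0,0],
    [0.085,0.014,0.03,0,0],
    [0.085,0.014,0.03,0,0],
    [0.085,0.014,0.03,0,0],
    [0.085,0.014,0.03,0,0],
    [0.085,0.014,0.03,0,0],
    [0.085,0.014,0.03,0,0],
    [0.085,0.014,0.03,0,0],
    [0.085,0.014,0.03,0,0],
    [0.085,0.014,0.03,0,0],
    [0.085,0.014,0.03,0,0],
    [0.085,0.014,0.03,0,0],
  ],
)

```text
clock: 3.0
position: [0.5515, 0.1014, 0.2585]
ee_rot: [0.707, -0.0, -0.707, -0.0]
ft_force: [0.0, -0.5, 0.3]
grip_width: 0.994
```

Emit:
step_arm(
  increments=[
    [0.085,0.014,0.017,-0.01,0],
    [0.085,0,0,-0.02,0],
    [0.085,0,0,0,0],
  ],
)

```text
clock: 3.25
position: [0.5636, 0.1179, 0.2248]
ee_rot: [-0.705, -0.001, 0.709, -0.001]
ft_force: [-0.9, -0.1, -0.9]
grip_width: 0.991
```

```bash
python3 - <<'E'
from h import *
p=camera("wrist"); P=pts(p); save(p,"w1.png"); o=monitor.get_obs(); print(o["position"],o["clock"])
for d in regions_of(p,"block_c")[:3]:
    X=P[d["region"]]; X=X[~np.isnan(X[:,0])]; T=X[X[:,2]>.12]
    print(round(d["p"],2),np.round(d["centre"]),len(X),np.round(np.percentile(T,[1,50,99],axis=0),4).tolist() if len(T) else '')
E
```

```text
[0.5639233  0.11678382 0.22666723] 3.3
0.95 [191. 138.] 6643 [[0.5302, 0.1906, 0.1219], [0.5746, 0.2081, 0.1643], [0.5997, 0.2353, 0.1789]]
0.68 [191. 251.] 4883 [[0.5279, 0.0964, 0.1225], [0.5767, 0.1182, 0.1666], [0.6001, 0.1404, 0.1789]]
0.62 [196.  42.] 5905 [[0.5275, 0.285, 0.121], [0.5685, 0.2863, 0.1551], [0.599, 0.3227, 0.1777]]
```

View pics/w1.png

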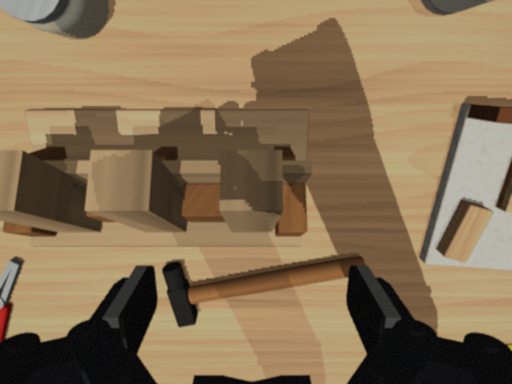

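The wrist view shows the target block between the fingers (px 251,191), and the y estimate agrees within 1 mm. Going down to grip it.

Emit:
step_arm(
  increments=[
    [0.085,0.003,0.001,-0.02,0],
    [0.085,0,0,-0.02,0],
    [0.085,0,0,-0.02,0],
    [0.085,0,0,-0.015,0],
    [0.085,0,0,-0.012,0],
    [0.085,0,0,-0.008,0],
    [0.085,0,0,-0.005,0],
    [0.085,0,0,0,0],
    [0.085,0,0,0,0],
  ],
)

```text
clock: 4.1
position: [0.5683, 0.118, 0.1291]
ee_rot: [0.707, -0.0, -0.707, -0.0]
ft_force: [0.0, 0.5, 0.8]
grip_width: 0.996
```

Emit:
step_arm(
  increments=[
    [0.06,0,0,0,0],
    [0.05,0,0,0,0],
    [0.047,0,0,0,0],
    [0.044,0,0,0,0],
    [0.042,0,0,0,0],
    [0.04,0,0,0,0],
    [0.03,0,0,0,0],
    [0.03,0,0,0,0],
  ],
  force=60,
)

```text
clock: 4.77
position: [0.5682, 0.1182, 0.1292]
ee_rot: [0.707, -0.0, -0.707, 0.0]
ft_force: [-2.6, -0.7, 6.0]
grip_width: 0.508
```

Emit:
step_arm(
  increments=[
    [0.03,0,0,0.005,0],
    [0.03,0,0,0.008,0],
    [0.03,0,0,0.01,0],
    [0.03,0,0,0.007,0],
    [0.03,0,0,0,0],
    [0.03,0,0,0,0],
    [0.03,0,0,0,0],
    [0.03,0,0,0,0],
  ],
)

```text
clock: 5.43
position: [0.5676, 0.1179, 0.1578]
ee_rot: [-0.707, 0.0, 0.707, -0.0]
ft_force: [-0.1, 0.2, -7.2]
grip_width: 0.509
```

Emit:
step_arm(
  increments=[
    [0.03,0,0,0,0],
    [0.03,0,0,0,0],
    [0.03,0,0,0,0],
  ],
)

```text
clock: 5.68
position: [0.5678, 0.118, 0.1581]
ee_rot: [-0.707, 0.0, 0.707, 0.0]
ft_force: [0.0, -0.2, -5.7]
grip_width: 0.506
```

About −6 N, so this block is the heavy one (a light one would read about −2.2 N). Carrying it over to the board and turning it so that it leans away from the −y strip.

Emit:
step_arm(
  increments=[
    [0.03,0,0,0.015,0],
    [0.03,0,0,0.025,0],
    [0.03,0,0,0.03,0],
    [0.03,0,-0.01,0.03,0],
    [0.03,0,-0.02,0.02,0],
    [0.03,0,-0.025,0,0],
    [0.03,0,-0.025,0,0.05],
    [0.03,0,-0.025,0,0.1],
    [0.03,0,-0.025,0,0.1],
    [0.03,0,-0.025,0,0.1],
    [0.03,0,-0.025,0,0.1],
    [0.03,0,-0.025,0,0.1],
  ],
)

```text
clock: 6.68
position: [0.5677, -0.0881, 0.2783]
ee_rot: [0.68, 0.194, -0.68, 0.194]
ft_force: [-0.1, 1.1, -5.5]
grip_width: 0.504
```

Emit:
step_arm(
  increments=[
    [0.03,0,-0.025,0,0.1],
    [0.03,0,-0.025,0,0.1],
    [0.03,0,-0.025,0,0.1],
    [0.03,-0.001,-0.02,0,0.1],
    [0.03,-0.001,-0.012,0,0.1],
    [0.03,-0.001,0,0,0.1],
    [0.03,0,0,0,0.1],
    [0.03,0,0,0,0.1],
    [0.03,0,0,0,0.1],
    [0.03,0,0,0,0.046],
    [0.03,0,0,0,0],
    [0.03,0,0,0,0],
  ],
)

```text
clock: 7.68
position: [0.5648, -0.1939, 0.2782]
ee_rot: [0.519, 0.481, -0.519, 0.48]
ft_force: [-0.6, 0.1, -5.8]
grip_width: 0.504
```

```bash
cat > blk.py <<'E'
from h import *
import sys
o=monitor.get_obs(); print({k:np.round(o[k],4) for k in("clock","position","ft_force","torque","ee_rot","joint_pos")})
t=o["position"]
im=[]
for n in("side","top"):
    p=camera(n); P=pts(p); im.append(p["color"])
    for d in regions_of(p,"block_a")[:4]:
        X=P[d["region"]]; X=X[~np.isnan(X[:,0])]
        if len(X)<30 or X[:,1].mean()>0: continue
        c=X.mean(0)
        print(n,round(d["p"],2),np.round(d["centre"]),len(X),np.round(np.percentile(X,[1,50,99],axis=0),4).tolist())
cv2.imwrite("pics/"+sys.argv[1],np.vstack([cv2.resize(i[100:260,200:420],(660,480)) if 0 else i[70:270,190:450] for i in im])[...,::-1].repeat(2,0).repeat(2,1)[:,:,:][:800] if 0 else cv2.resize(np.hstack([im[0][70:270,190:400],im[1][120:320,280:490]]),(798,380))[...,::-1])
E
python3 blk.py b1.png
```

```text
{'clock': np.float64(7.6833), 'position': array([ 0.5648, -0.1939,  0.2782]), 'ft_force': array([-0.6139,  0.1401, -5.7685]), 'torque': array([ 0.1822, -0.0236, -0.0293]), 'ee_rot': array([ 0.5189,  0.4806, -0.5188,  0.4802]), 'joint_pos': array([ 0.8198,  0.3223, -0.7283,  1.3777,  0.2123,  1.5212,  0.03  ])}
side 0.55 [ 87. 271.] 566 [[0.5374, -0.526, 0.0046], [0.5614, -0.1892, 0.2801], [0.5993, -0.1609, 0.3288]]
top 0.94 [185. 381.] 694 [[0.5365, -0.2582, 0.0002], [0.5582, -0.1824, 0.3099], [0.6583, -0.161, 0.3261]]
```

View pics/b1.png

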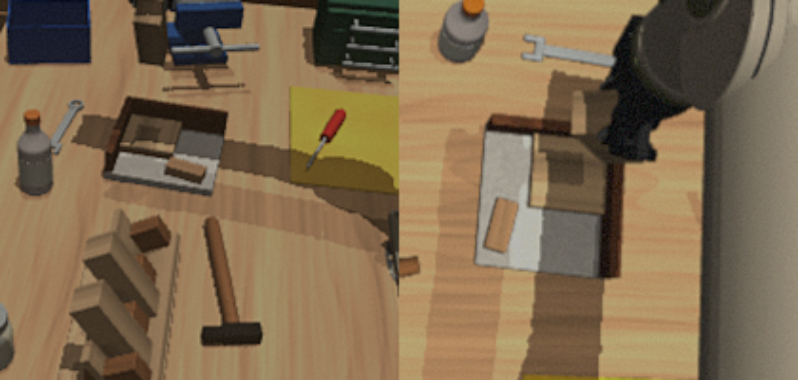

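The block is still held leaning (offset to the TCP unchanged), over the panel. Lowering it, then easing the grip so that it can pivot.

Emit:
step_arm(
  increments=[
    [0.03,0,0,-0.015,0],
    [0.03,0,0,-0.025,0],
    [0.03,0,0,-0.03,0],
    [0.03,0,0,-0.025,0],
    [0.03,0,0,-0.02,0],
    [0.03,0,0,-0.015,0],
    [0.03,0,0,-0.009,0],
    [0.03,0,0,-0.004,0],
    [0.03,0,0,0,0],
    [0.03,0,0,0,0],
  ],
)

```text
clock: 8.72
position: [0.5655, -0.1941, 0.1363]
ee_rot: [0.519, 0.48, -0.518, 0.481]
ft_force: [-0.0, 0.3, -5.6]
grip_width: 0.505
```

```bash
sed -i 's/im\[0\]\[70:270,190:400\],im\[1\]\[120:320,280:490\]/im[0][50:250,190:400],im[1][120:320,280:490]/' blk.py; python3 blk.py b2.png
```

```text
{'clock': np.float64(8.7167), 'position': array([ 0.5655, -0.1941,  0.1363]), 'ft_force': array([-0.048 ,  0.2553, -5.5923]), 'torque': array([ 0.1811, -0.0304, -0.0058]), 'ee_rot': array([ 0.5187,  0.4805, -0.5182,  0.4812]), 'joint_pos': array([ 0.8163,  0.4   , -0.7083,  1.5888,  0.2702,  1.2519, -0.0131])}
side 0.58 [120. 267.] 435 [[0.5377, -0.245, 0.0484], [0.5613, -0.1876, 0.1439], [0.588, -0.1593, 0.1875]]
top 0.72 [197. 361.] 320 [[0.5414, -0.2005, 0.1036], [0.5631, -0.1777, 0.1707], [0.5874, -0.1628, 0.1818]]
```

View pics/b2.png

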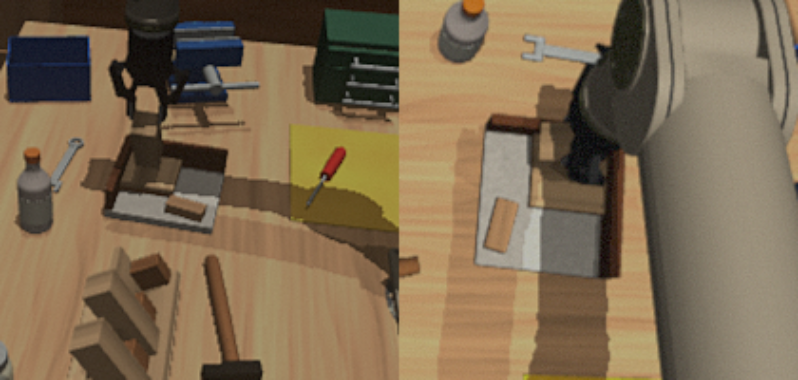

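Emit:
step_arm(
  increments=[
    [0.03,0,0,0,0],
    [0.03,0,0,0,0],
    [0.03,0,0,0,0],
    [0.03,0,0,0,0],
  ],
  force=22,
)

```text
clock: 9.25
position: [0.5649, -0.194, 0.1354]
ee_rot: [0.518, 0.481, -0.518, 0.481]
ft_force: [-0.2, 0.5, -5.7]
grip_width: 0.505
```

```bash
python3 blk.py b3.png
```

```text
{'clock': np.float64(9.25), 'position': array([ 0.5649, -0.194 ,  0.1354]), 'ft_force': array([-0.249 ,  0.516 , -5.7206]), 'torque': array([0.1189, 0.0374, 0.0043]), 'ee_rot': array([ 0.5184,  0.4809, -0.5184,  0.4809]), 'joint_pos': array([ 0.8164,  0.4005, -0.7081,  1.5901,  0.2704,  1.2514, -0.0131])}
side 0.71 [122. 266.] 476 [[0.5361, -0.4097, 0.0027], [0.5596, -0.1908, 0.1351], [0.5907, -0.1608, 0.1862]]
side 0.32 [146. 277.] 2233 [[0.4157, -0.2907, 0.0018], [0.5179, -0.1981, 0.0241], [0.6299, -0.1064, 0.0706]]
top 0.91 [197. 359.] 377 [[0.5404, -0.2243, 0.0641], [0.5622, -0.1781, 0.1685], [0.6143, -0.1608, 0.25]]
```

Emit:
step_arm(
  increments=[
    [0.03,0,0,-0.004,0],
    [0.03,0,0,0,0],
    [0.03,0,-0.004,0,0],
    [0.03,-0.001,-0.005,0,0],
    [0.03,0,-0.005,0,0],
    [0.03,-0.001,-0.005,0.001,0],
    [0.03,0,-0.005,0.001,0],
    [0.03,0,0,0,0],
  ],
)

```text
clock: 10.12
position: [0.5631, -0.2187, 0.1337]
ee_rot: [0.519, 0.481, -0.518, 0.481]
ft_force: [-0.3, 4.0, -2.5]
grip_width: 0.503
```

Emit:
step_arm(
  increments=[
    [0.03,0,-0.005,0.001,0],
    [0.03,-0.001,-0.005,0.001,0],
    [0.03,0,-0.005,0.001,0],
    [0.03,0,0,0,0],
  ],
)

```text
clock: 10.45
position: [0.5618, -0.2343, 0.1364]
ee_rot: [-0.519, -0.48, 0.519, -0.481]
ft_force: [0.8, 2.9, -3.7]
grip_width: 0.502
```

```bash
python3 blk.py b3.png
```

```text
{'clock': np.float64(10.45), 'position': array([ 0.5618, -0.2343,  0.1364]), 'ft_force': array([ 0.843 ,  2.8793, -3.7461]), 'torque': array([ 1.162 , -0.1333, -0.0305]), 'ee_rot': array([-0.5186, -0.4804,  0.5188, -0.4807]), 'joint_pos': array([ 0.8569,  0.4206, -0.6887,  1.5586,  0.2764,  1.2615,  0.0501])}
side 0.69 [118. 268.] 484 [[0.5363, -0.2579, 0.0413], [0.5587, -0.2178, 0.1298], [0.5829, -0.1954, 0.1859]]
top 0.57 [203. 374.] 541 [[0.5357, -0.2612, 0.0351], [0.5532, -0.2191, 0.173], [0.5837, -0.1958, 0.1837]]
```

View pics/b3.png

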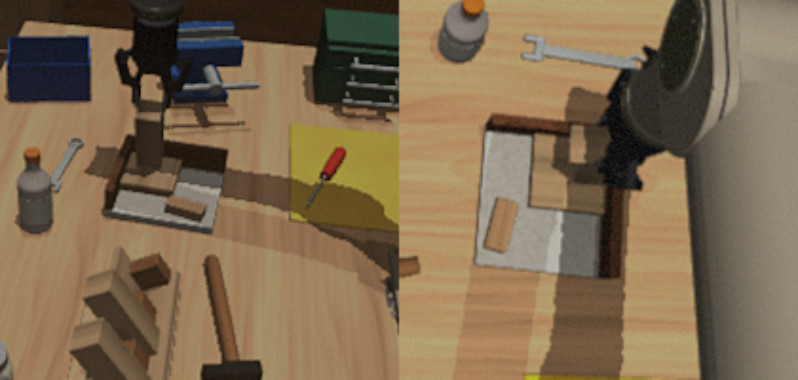

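The block is rotating towards upright against the −y strip. Continuing.

Emit:
step_arm(
  increments=[
    [0.03,0,-0.004,0.001,0],
    [0.03,-0.001,-0.004,0,0],
    [0.03,0,-0.004,0,0],
    [0.03,0,-0.004,0,0],
    [0.03,0,0,0,0],
  ],
)

```text
clock: 11.07
position: [0.5608, -0.2502, 0.1373]
ee_rot: [-0.519, -0.48, 0.519, -0.481]
ft_force: [-0.2, 3.8, -5.2]
grip_width: 0.505
```

Emit:
step_arm(
  increments=[
    [0.03,0,-0.002,0,0],
    [0.03,0,-0.002,0,0],
    [0.03,0,-0.001,0,0],
    [0.03,0,0,0,0],
    [0.03,0,0,0,0],
  ],
)

```text
clock: 11.48
position: [0.5609, -0.2541, 0.1373]
ee_rot: [0.518, 0.481, -0.518, 0.481]
ft_force: [0.6, 4.1, -4.2]
grip_width: 0.509
```

Emit:
step_arm(
  increments=[
    [0.03,0,-0.001,0,0],
    [0.03,0,-0.001,0,0],
    [0.03,0,-0.001,0,0],
    [0.03,0,0,0,0],
    [0.03,0,0,0,0],
  ],
)

```text
clock: 11.9
position: [0.5609, -0.2569, 0.1373]
ee_rot: [0.518, 0.481, -0.518, 0.481]
ft_force: [-0.1, 4.1, -4.0]
grip_width: 0.51
```

```bash
python3 blk.py b4.png; python3 - <<'E'
from h import *
p=camera("side"); P=pts(p); d=[d for d in regions_of(p,"block_a") if 240<d["centre"][1]<300 and d["centre"][0]<160]
if d:
    X=P[d[0]["region"]]; X=X[~np.isnan(X[:,0])]; F=X[(X[:,2]>.06)&(X[:,2]<.165)]
    for _ in range(3):
        c=F.mean(0); v=np.linalg.svd(F-c)[2][2]; F=F[abs((F-c)@v)<.006]
    print(len(F),"face normal",v*np.sign(v[1]))
E
```

```text
{'clock': np.float64(11.9), 'position': array([ 0.5609, -0.2569,  0.1373]), 'ft_force': array([-0.0528,  4.1274, -3.9724]), 'torque': array([ 1.3641,  0.038 , -0.0794]), 'ee_rot': array([ 0.5185,  0.4809, -0.5184,  0.4808]), 'joint_pos': array([ 0.877 ,  0.4363, -0.6782,  1.5347,  0.2811,  1.2702,  0.086 ])}
side 0.82 [117. 269.] 543 [[0.5365, -0.2668, 0.0458], [0.5593, -0.2283, 0.1338], [0.5851, -0.2153, 0.1871]]
top 0.58 [201. 385.] 704 [[0.5362, -0.2686, 0.0431], [0.5534, -0.2347, 0.1765], [0.5831, -0.216, 0.185]]
227 face normal [-0.03473373  0.9870374  -0.15668678]
```

```bash
python3 - <<'E'
from h import *
a=camera("side"); b=camera("wrist")
A=cv2.resize(a["color"][60:200,200:340],(400,400),interpolation=cv2.INTER_CUBIC); B=cv2.resize(b["color"],(400,300))
B=np.vstack([B,np.zeros((100,400,3),np.uint8)])
cv2.imwrite("pics/c1.png",np.hstack([A,B])[...,::-1])
P=pts(a); S=P[60:200,200:340].reshape(-1,3); S=S[(S[:,0]>.545)&(S[:,0]<.575)&(S[:,1]>-.27)&(S[:,1]<-.2)]
for z in np.arange(.035,.2,.01):
    q=S[abs(S[:,2]-z)<.005]
    if len(q): print(round(z,3),len(q),np.round(np.percentile(q[:,1],[5,50,95]),4))
E
```

```text
0.035 43 [-0.2405 -0.2232 -0.2031]
0.045 29 [-0.2392 -0.2303 -0.2026]
0.055 16 [-0.2385 -0.234  -0.2304]
0.065 16 [-0.2359 -0.2329 -0.2303]
0.075 17 [-0.2333 -0.2309 -0.2274]
0.085 17 [-0.2346 -0.2301 -0.2255]
0.095 19 [-0.2331 -0.2284 -0.225 ]
0.105 18 [-0.231  -0.228  -0.2246]
0.115 18 [-0.2291 -0.2262 -0.2231]
0.125 19 [-0.2283 -0.2246 -0.2217]
0.135 21 [-0.2256 -0.2234 -0.2198]
0.145 18 [-0.2244 -0.2215 -0.218 ]
0.155 20 [-0.2233 -0.2199 -0.2163]
0.165 21 [-0.2213 -0.2188 -0.2156]
0.175 24 [-0.2334 -0.2193 -0.2151]
0.185 70 [-0.26   -0.2396 -0.2156]
```

View pics/c1.png

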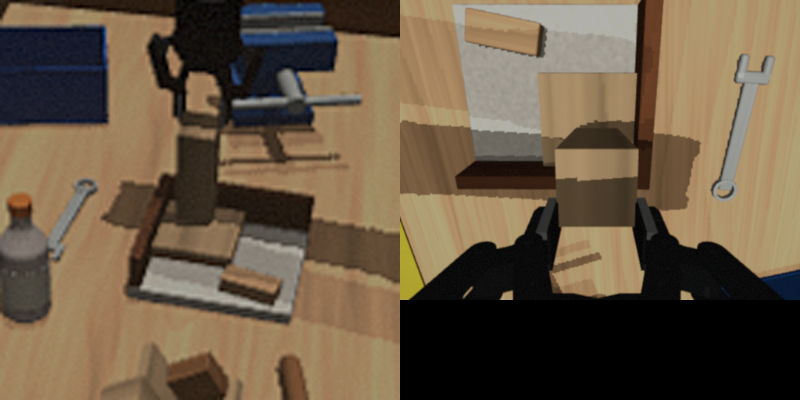

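The side depth gives a lean of about 8°, and the pads have slid about 13 mm towards the block's −y side. Pressing down now on the raised foot's +y edge will finish uprighting it, so I lower it slowly.

Emit:
step_arm(
  increments=[
    [0.03,0,0,-0.001,0],
    [0.03,0,0,-0.001,0],
    [0.03,0,0,-0.001,0],
    [0.03,0,0,-0.001,0],
    [0.03,0,0,0,0],
  ],
  force=20,
)

```text
clock: 12.72
position: [0.5613, -0.2576, 0.134]
ee_rot: [0.518, 0.48, -0.518, 0.481]
ft_force: [-0.5, 3.1, 1.9]
grip_width: 0.505
```

Emit:
step_arm(
  increments=[
    [0.03,0,0,-0.001,0],
    [0.03,0,0,-0.001,0],
    [0.03,0,0,-0.001,0],
    [0.03,0,0,0,0],
  ],
)

```text
clock: 13.05
position: [0.5617, -0.259, 0.1336]
ee_rot: [-0.519, -0.479, 0.519, -0.482]
ft_force: [-5.3, 1.8, 20.5]
grip_width: 0.511
```

```bash
cat > lean.py <<'E'
from h import *
o=monitor.get_obs(); print(np.round(o["position"],4),np.round(o["ft_force"],1),np.round(o["torque"],2),round(o["clock"],2))
a=camera("side");P=pts(a); S=P[60:200,200:340].reshape(-1,3)
S=S[(S[:,0]>.54)&(S[:,0]<.595)&(S[:,1]>-.27)&(S[:,1]<-.2)]
q=S[(S[:,2]>.055)&(S[:,2]<.165)&(S[:,1]>-.25)]
for _ in range(4):
    A=np.c_[q[:,0],q[:,2],np.ones(len(q))]; l=np.linalg.lstsq(A,q[:,1],rcond=None)[0]; e=q[:,1]-A@l; q=q[abs(e)<.004]
print("face: dy/dx %.3f  lean deg %.1f  y at z.036,x.56: %.4f"%(l[0],np.degrees(np.arctan(l[1])),l@[.56,.036,1]),len(q),"x lim",np.round(np.percentile(q[:,0],[1,99]),4))
E
python3 lean.py
```

```text
[ 0.5617 -0.259   0.1336] [-5.3  1.8 20.5] [0.83 1.86 0.05] 13.05
face: dy/dx -0.069  lean deg 7.1  y at z.036,x.56: -0.2365 281 x lim [0.5408 0.5851]
```

Emit:
step_arm(
  increments=[
    [0.03,0,0,0.002,0],
    [0.03,0,0,0.001,0],
    [0.03,0,0,0,0],
  ],
)

```text
clock: 13.35
position: [0.5612, -0.2577, 0.1339]
ee_rot: [0.519, 0.48, -0.519, 0.481]
ft_force: [-1.4, 0.7, 4.5]
grip_width: 0.506
```

```bash
python3 lean.py; python3 - <<'E'
from h import *
a=camera("side");P=pts(a).reshape(-1,3);P=P[~np.isnan(P[:,0])]
q=P[(P[:,1]>.322)&(P[:,1]<.345)&(P[:,2]>.07)&(P[:,2]<.17)&(P[:,0]>.5)&(P[:,0]<.6)]
for _ in range(3):
    A=np.c_[q[:,0],q[:,2],np.ones(len(q))]; l=np.linalg.lstsq(A,q[:,1],rcond=None)[0]; e=q[:,1]-A@l; q=q[abs(e)<.004]
print("ref vertical face",l,len(q))
a=camera("top");P=pts(a).reshape(-1,3);P=P[~np.isnan(P[:,0])]
q=P[(P[:,1]>-.27)&(P[:,1]<-.205)&(P[:,2]>.15)&(P[:,2]<.2)&(P[:,0]>.53)&(P[:,0]<.6)]
A=np.c_[q[:,0],q[:,1],np.ones(len(q))]
for _ in range(4):
    l=np.linalg.lstsq(A,q[:,2],rcond=None)[0]; e=q[:,2]-A@l; q=q[abs(e)<.004];A=A[abs(e)<.004]
print("top end slope",l,len(q),np.percentile(q,[2,98],axis=0).round(4))
s=camera("side");P=pts(s).reshape(-1,3);P=P[~np.isnan(P[:,0])]
q=P[(P[:,1]>-.275)&(P[:,1]<-.215)&(P[:,2]>.175)&(P[:,2]<.2)&(P[:,0]>.535)&(P[:,0]<.59)]
A=np.c_[q[:,0],q[:,1],np.ones(len(q))]; print("top end side",np.linalg.lstsq(A,q[:,2],rcond=None)[0],len(q),np.percentile(q,[2,98],axis=0).round(4))
E
```

```text
[ 0.5612 -0.2577  0.1339] [-1.4  0.7  4.5] [ 0.66  0.11 -0.08] 13.35
face: dy/dx -0.063  lean deg 8.0  y at z.036,x.56: -0.2369 286 x lim [0.5404 0.585 ]
ref vertical face [ 0.02913231 -0.03469964  0.31883657] 457
top end slope [ 0.01145738 -0.18284784  0.12698349] 360 [[ 0.54   -0.2598  0.172 ]
 [ 0.5842 -0.2172  0.1822]]
top end side [ 0.00127685 -0.19249776  0.13417414] 136 [[ 0.5377 -0.2639  0.1756]
 [ 0.5867 -0.2169  0.1971]]
```

The top face slope confirms a lean of about 9°. I'll continue the −y push with a small descent, so that the strip and panel together upright the block.

Emit:
step_arm(
  increments=[
    [0.03,0,-0.002,-0.0005,0],
    [0.03,0,-0.002,-0.0005,0],
    [0.03,0,-0.002,-0.0005,0],
    [0.03,0,-0.002,-0.0005,0],
    [0.03,0,0,0,0],
  ],
)

```text
clock: 13.97
position: [0.5614, -0.2658, 0.1324]
ee_rot: [0.519, 0.48, -0.518, 0.481]
ft_force: [-1.8, 1.6, 9.8]
grip_width: 0.506
```

```bash
cat >> lean.py <<'E'
a=camera("top");P=pts(a).reshape(-1,3);P=P[~np.isnan(P[:,0])]
q=P[(P[:,1]>-.29)&(P[:,1]<-.205)&(P[:,2]>.15)&(P[:,2]<.2)&(P[:,0]>.53)&(P[:,0]<.605)]
A=np.c_[q[:,0],q[:,1],np.ones(len(q))]
for _ in range(4):
    l=np.linalg.lstsq(A,q[:,2],rcond=None)[0]; e=q[:,2]-A@l; q=q[abs(e)<.004];A=A[abs(e)<.004]
print("top end slope",l.round(3),len(q),np.percentile(q,[2,98],axis=0).round(4).tolist())
E
python3 lean.py
```

```text
[ 0.5614 -0.2658  0.1324] [-1.8  1.6  9.8] [ 0.89  0.49 -0.04] 13.97
face: dy/dx -0.069  lean deg 3.9  y at z.036,x.56: -0.2354 290 x lim [0.5402 0.5854]
top end slope [-0.011 -0.14   0.148] 302 [[0.54, -0.2673, 0.1723], [0.5842, -0.2257, 0.1803]]
```

Emit:
step_arm(
  increments=[
    [0.03,0,-0.002,-0.0002,0],
    [0.03,0,-0.002,-0.0002,0],
    [0.03,0,-0.002,-0.0002,0],
    [0.03,0,-0.002,0,0],
    [0.03,0,0,0,0],
  ],
)

```text
clock: 14.48
position: [0.561, -0.2734, 0.1308]
ee_rot: [0.519, 0.481, -0.518, 0.481]
ft_force: [-0.9, 1.8, 2.8]
grip_width: 0.507
```

```bash
python3 lean.py
```

```text
[ 0.561  -0.2734  0.1308] [-0.9  1.8  2.8] [ 0.89  0.04 -0.07] 14.48
face: dy/dx -0.085  lean deg 1.8  y at z.036,x.56: -0.2364 292 x lim [0.5402 0.5845]
top end slope [ 0.014 -0.101  0.143] 312 [[0.539, -0.2745, 0.1718], [0.5843, -0.2311, 0.1795]]
```

Emit:
step_arm(
  increments=[
    [0.03,0,-0.002,-0.0002,0],
    [0.03,0,-0.002,-0.0002,0],
    [0.03,0,-0.001,-0.0002,0],
    [0.03,0,0,0,0],
  ],
)

```text
clock: 14.92
position: [0.5608, -0.2775, 0.1298]
ee_rot: [0.519, 0.481, -0.518, 0.481]
ft_force: [-1.9, 4.2, 2.1]
grip_width: 0.507
```

```bash
python3 lean.py
```

```text
[ 0.5608 -0.2775  0.1298] [-1.9  4.2  2.1] [ 1.33  0.13 -0.15] 14.92
face: dy/dx -0.081  lean deg -0.1  y at z.036,x.56: -0.2360 297 x lim [0.5404 0.5842]
top end slope [ 0.03  -0.1    0.133] 294 [[0.5389, -0.2791, 0.1704], [0.5842, -0.2353, 0.1796]]
```

Emit:
step_arm(
  increments=[
    [0.03,0,-0.0015,0,0],
    [0.03,0.002,0,0,0],
    [0.03,0.003,0,0,0],
    [0.03,0.003,-0.0005,0,0],
    [0.03,0.003,0,0,0],
    [0.03,0.002,-0.0005,0,0],
    [0.03,0,0,0,0],
  ],
)

```text
clock: 15.6
position: [0.5717, -0.281, 0.1302]
ee_rot: [-0.517, -0.482, 0.52, -0.48]
ft_force: [-11.0, 4.5, 10.5]
grip_width: 0.507
```

Emit:
step_arm(
  increments=[
    [0.03,0.001,0,0,0],
    [0.03,0.001,0,0,0],
    [0.03,0.001,0,0,0],
    [0.03,0,0,0,0],
  ],
)

```text
clock: 15.93
position: [0.5748, -0.2811, 0.1302]
ee_rot: [-0.517, -0.482, 0.52, -0.48]
ft_force: [-9.9, 4.2, 9.0]
grip_width: 0.505
```

```bash
python3 lean.py
```

```text
[ 0.5748 -0.2811  0.1302] [-9.9  4.2  9. ] [1.18 2.9  0.13] 15.93
face: dy/dx -0.058  lean deg -1.0  y at z.036,x.56: -0.2359 279 x lim [0.5514 0.5945]
top end slope [ 0.009 -0.117  0.14 ] 269 [[0.5531, -0.2813, 0.1702], [0.5985, -0.2385, 0.1795]]
```

Emit:
step_arm(
  increments=[
    [0.03,0.001,0,0.0005,0],
    [0.03,0.001,0,0,0],
    [0.03,0.001,0,0,0],
    [0.03,0,0,0,0],
  ],
)

```text
clock: 16.37
position: [0.578, -0.281, 0.1302]
ee_rot: [-0.517, -0.482, 0.52, -0.48]
ft_force: [-6.7, 3.7, 6.0]
grip_width: 0.507
```

Emit:
step_arm(
  increments=[
    [0.03,0.001,0,0,0],
    [0.03,0.001,0,0,0],
    [0.03,0,0,0,0],
  ],
)

```text
clock: 16.62
position: [0.5801, -0.281, 0.1303]
ee_rot: [-0.517, -0.482, 0.52, -0.48]
ft_force: [-6.5, 3.3, 5.5]
grip_width: 0.506
```

Still moving freely. Creeping on until it touches.

Emit:
step_arm(
  increments=[
    [0.03,0.001,0,0,0],
    [0.03,0.001,0,0,0],
    [0.03,0,0,0,0],
  ],
)

```text
clock: 16.87
position: [0.5815, -0.2812, 0.1303]
ee_rot: [-0.517, -0.482, 0.52, -0.48]
ft_force: [-10.2, 3.2, 8.4]
grip_width: 0.506
```

```bash
python3 lean.py
```

```text
[ 0.5815 -0.2812  0.1303] [-10.2   3.2   8.4] [1.12 2.98 0.28] 16.87
face: dy/dx -0.031  lean deg -0.8  y at z.036,x.56: -0.2367 214 x lim [0.558  0.5947]
top end slope [-0.025 -0.073  0.172] 259 [[0.5551, -0.2818, 0.1726], [0.6034, -0.2388, 0.1801]]
```

Emit:
step_arm(
  increments=[
    [0.03,0.001,0,0,0],
    [0.03,0.001,0,0,0],
    [0.03,0,0,0,0],
  ],
)

```text
clock: 17.22
position: [0.5825, -0.2815, 0.1305]
ee_rot: [-0.516, -0.482, 0.521, -0.479]
ft_force: [-13.6, 4.0, 12.0]
grip_width: 0.506
```

```bash
python3 lean.py;  python3 - <<'E'
from h import *
a=camera("side")
cv2.imwrite("pics/c2.png",cv2.resize(a["color"][60:200,200:340],(600,600),interpolation=cv2.INTER_CUBIC)[...,::-1])
E
```

```text
[ 0.5825 -0.2815  0.1305] [-13.6   4.   12. ] [1.16 4.25 0.16] 17.22
face: dy/dx -0.037  lean deg -0.4  y at z.036,x.56: -0.2369 215 x lim [0.5589 0.5945]
top end slope [-0.036 -0.084  0.175] 255 [[0.5526, -0.2829, 0.1721], [0.6038, -0.239, 0.1798]]
```

View pics/c2.png

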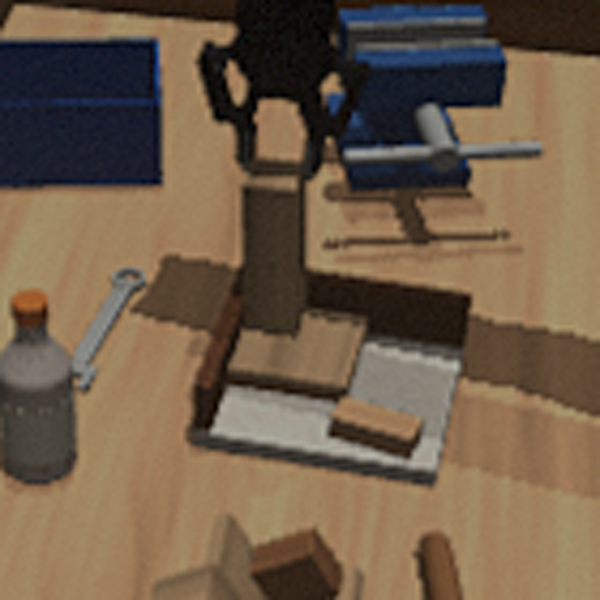

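The picture shows the block upright in the corner of both strips (foot around px 270,325). Easing the push, then opening and rising.

Emit:
step_arm(
  increments=[
    [0.03,-0.001,0,0.001,0],
    [0.03,0,0,0.001,0],
    [0.03,0,0,0,0],
    [0.05,0,0,0,0],
    [0.055,0,0,0,0],
    [0.06,0,0,0,0],
    [0.065,0,0,0,0],
    [0.065,0,0,0,0],
  ],
)

```text
clock: 18.03
position: [0.5851, -0.281, 0.133]
ee_rot: [0.518, 0.48, -0.518, 0.481]
ft_force: [-0.7, -1.0, 0.3]
grip_width: 0.763
```

Emit:
step_arm(
  increments=[
    [0.065,0,0,0.01,0],
    [0.065,0,0,0.02,0],
    [0.065,0,0,0.03,0],
    [0.065,0,0,0.03,0],
    [0.065,0,0,0.02,0],
    [0.065,-0.03,0.02,0,0],
    [0.065,-0.03,0.03,0,0],
    [0.065,-0.03,0.03,0,0],
    [0.065,0,0,0,0],
  ],
)

```text
clock: 18.78
position: [0.4922, -0.1954, 0.2433]
ee_rot: [-0.516, -0.483, 0.518, -0.482]
ft_force: [0.8, 0.0, 0.7]
grip_width: 0.765
```

```bash
cat > chk.py <<'E'
from h import *
import sys
o=monitor.get_obs(); print(np.round(o["position"],4),round(o["clock"],2),np.round(o["ft_force"],1))
def fit(q,i,j,k):
    for _ in range(5):
        A=np.c_[q[:,i],q[:,j],np.ones(len(q))]; l=np.linalg.lstsq(A,q[:,k],rcond=None)[0]; q=q[abs(q[:,k]-A@l)<.003]
    return l,q
ims=[]
for n in("side","top"):
    p=camera(n); ims.append(p["color"]); P=pts(p).reshape(-1,3); P=P[~np.isnan(P[:,0])]
    B=P[(P[:,0]>.53)&(P[:,0]<.62)&(P[:,1]>-.295)&(P[:,1]<-.215)]
    T=B[(B[:,2]>.165)&(B[:,2]<.2)]
    l,q=fit(T,0,1,2); print(n,"top: slopes",l.round(3),"z med",np.median(q[:,2]).round(4),"lim",np.percentile(q,[2,98],axis=0).round(4)[:,:2].tolist(),"minrect",[np.round(v,4) for v in cv2.minAreaRect(q[:,:2].astype(np.float32))])
    F=B[(B[:,2]>.05)&(B[:,2]<.165)]
    if n=="side": l,q=fit(F[F[:,1]>-.25],0,2,1); print(" +y face y=%.3fx+%.3fz+%.4f"%tuple(l),len(q),"y at .577:",l@[.577,.1,1])
    else:
        G=F[F[:,0]<.57]
        if len(G)>20: l,q=fit(G,1,2,0); print(" -x face x=%.3fy+%.3fz+%.4f"%tuple(l),len(q),"x at -.258:",l@[-.258,.1,1])
cv2.imwrite("pics/"+sys.argv[1],np.hstack([cv2.resize(ims[0][80:200,200:320],(400,400),interpolation=2),cv2.resize(ims[1][160:280,300:420],(400,400),interpolation=2)])[...,::-1])
E
python3 chk.py d1.png
```

```text
[ 0.4922 -0.1954  0.2433] 18.78 [0.8 0.  0.7]
side top: slopes [ 0.011 -0.077  0.151] z med 0.1776 lim [[0.5541, -0.2817], [0.5984, -0.2341]] minrect [array([ 0.5754, -0.2583]), array([0.0494, 0.0454]), np.float64(84.1037)]
 +y face y=-0.011x+-0.012z+-0.2288 245 y at .577: -0.23661429828151728
top top: slopes [-0.137 -0.204  0.206] z med 0.1748 lim [[0.5713, -0.2444], [0.5976, -0.2352]] minrect [array([ 0.5841, -0.2405]), array([0.0088, 0.0289]), np.float64(84.5208)]
 -x face x=0.373y+-0.000z+0.6477 73 x at -.258: 0.5515071850995819
```

View pics/d1.png

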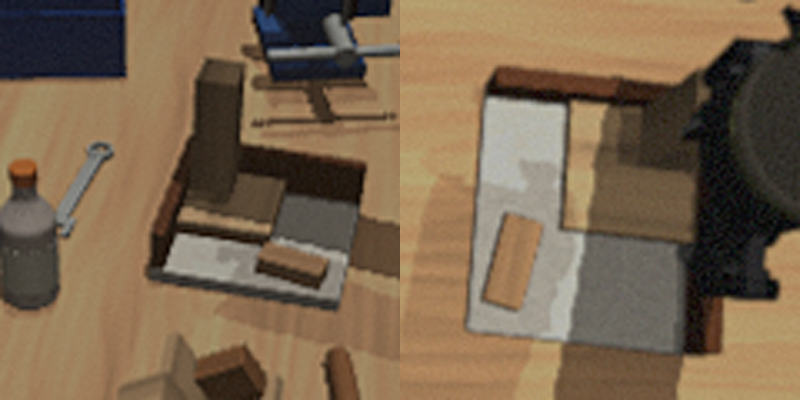

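It stands upright in the corner. I'll check how flush it sits with a wrist view from above.

Emit:
step_arm(
  increments=[
    [0.085,0.025,0,0.03,0],
    [0.085,0.03,0,0.03,0],
    [0.085,0.03,0,0.03,0],
    [0.085,0,0,0,0],
    [0.085,0,0,0,0],
  ],
)

```text
clock: 19.3
position: [0.5825, -0.2018, 0.3325]
ee_rot: [0.52, 0.481, -0.517, 0.481]
ft_force: [-1.2, -0.4, -1.3]
grip_width: 0.995
```

```bash
python3 - <<'E'
from h import *
p=camera("wrist"); t=camera("side"); P=pts(p).reshape(-1,3); np.savez("w",P=P,c=p["color"]); save(p,"w2.png",1.5)
P=P[~np.isnan(P[:,0])]; o=monitor.get_obs()["position"]; print(o.round(4),p["cam_to_world"][:3,3].round(3))
th=np.radians(4.3); R=np.array([[np.cos(th),-np.sin(th)],[np.sin(th),np.cos(th)]])
B=P.copy(); B[:,:2]=(P[:,:2]-[.598,-.282])@R.T
S=B[(B[:,2]>.06)&(B[:,2]<.072)&(abs(B[:,0])<.2)&(abs(B[:,1])<.2)]
a=S[(S[:,0]>-.01)&(S[:,0]<.025)&(S[:,1]>.05)]; print("+x strip xb",len(a),np.percentile(a[:,0],[2,50,98]).round(4))
a=S[(S[:,1]<.01)&(S[:,1]>-.025)&(S[:,0]<-.05)]; print("-y strip yb",len(a),np.percentile(a[:,1],[2,50,98]).round(4))
a=B[(B[:,2]>.165)&(B[:,2]<.19)&(abs(B[:,0])<.07)&(abs(B[:,1])<.07)]; print("top",len(a),np.percentile(a,[1,50,99],axis=0).round(4).tolist(),[np.round(v,4) for v in cv2.minAreaRect(a[:,:2].astype(np.float32))])
A=np.c_[a[:,:2],np.ones(len(a))]; print("slope",np.linalg.lstsq(A,a[:,2],rcond=None)[0])
E
```

```text
[ 0.58   -0.2021  0.3307] [ 0.587 -0.119  0.509]
+x strip xb 1046 [0.0006 0.0078 0.0152]
-y strip yb 1040 [-0.0153 -0.0076 -0.0011]
top 1762 [[-0.0457, -0.0006, 0.1675], [-0.0243, 0.0238, 0.1767], [-0.0018, 0.0439, 0.1784]] [array([-0.0237,  0.0214]), array([0.0456, 0.0447]), np.float64(89.7231)]
slope [-0.00047404 -0.04820515  0.17740284]
```

View pics/w2.png

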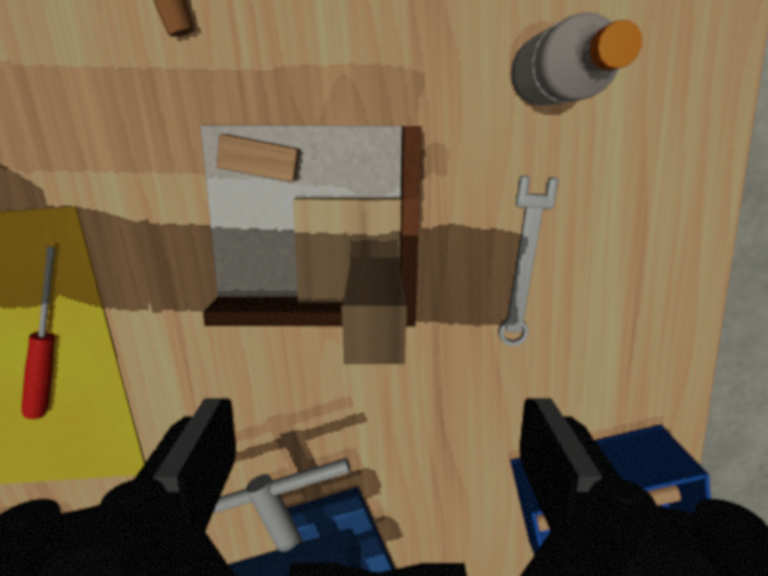

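The wrist view shows the block flush on the −y strip and square to the board, but with roughly a 1.5 mm gap to the +x strip. I'll regrip on its axis and push +x without pressing down.

Emit:
step_arm(
  increments=[
    [0.085,-0.001,-0.03,-0.02,0],
    [0.085,-0.001,-0.027,-0.035,0],
    [0.085,0,0,-0.035,0],
    [0.085,0,0,-0.035,0],
    [0.085,0,0,-0.03,0],
    [0.085,0,0,-0.025,0],
    [0.085,0,0,-0.015,0],
    [0.085,0,0,-0.01,0],
    [0.085,0,0,-0.005,0],
    [0.085,0,0,0,0],
    [0.085,0,0,0,0],
  ],
)

```text
clock: 20.32
position: [0.5781, -0.2573, 0.1244]
ee_rot: [0.519, 0.48, -0.518, 0.481]
ft_force: [1.1, -0.8, 0.7]
grip_width: 0.997
```

Emit:
step_arm(
  increments=[
    [0.06,0,0,0,0],
    [0.055,0,0,0,0],
    [0.05,0,0,0,0],
    [0.047,0,0,0,0],
    [0.045,0,0,0,0],
    [0.042,0,0,0,0],
    [0.035,0,0,0,0],
    [0.03,0,0,0,0],
  ],
  force=20,
)

```text
clock: 20.98
position: [0.5779, -0.2571, 0.124]
ee_rot: [-0.518, -0.481, 0.518, -0.481]
ft_force: [-2.7, 1.4, 4.6]
grip_width: 0.523
```

Emit:
step_arm(
  increments=[
    [0.03,0,0,0.001,0],
    [0.03,0.001,0,0,0],
    [0.03,0.001,0,0,0],
    [0.03,0,0,0,0],
    [0.03,0,0,0,0],
  ],
)

```text
clock: 21.4
position: [0.5794, -0.257, 0.1241]
ee_rot: [-0.518, -0.481, 0.519, -0.48]
ft_force: [-3.9, -0.3, -1.5]
grip_width: 0.522
```

Emit:
step_arm(
  increments=[
    [0.03,0.001,0,0,0],
    [0.03,0.001,0,0,0],
    [0.03,0,0,0,0],
    [0.03,0,0,0,0],
  ],
)

```text
clock: 21.73
position: [0.5802, -0.2571, 0.1243]
ee_rot: [-0.518, -0.482, 0.519, -0.48]
ft_force: [-10.1, 1.3, 4.8]
grip_width: 0.52
```

Emit:
step_arm(
  increments=[
    [0.03,0.001,0,0,0],
    [0.03,0.001,0,0,0],
    [0.03,0,-0.001,0,0],
    [0.03,0,-0.001,0,0],
    [0.03,0,-0.001,0,0],
    [0.03,0,0,0,0],
  ],
)

```text
clock: 22.23
position: [0.582, -0.2588, 0.125]
ee_rot: [-0.517, -0.483, 0.519, -0.479]
ft_force: [-13.7, 5.2, 11.9]
grip_width: 0.522
```

Emit:
step_arm(
  increments=[
    [0.03,-0.001,0,0.001,0],
    [0.03,0,0,0.001,0],
    [0.046,0,0,0,0],
    [0.05,0,0,0,0],
    [0.055,0,0,0,0],
    [0.065,0,0,0,0],
    [0.075,0,0,0,0],
    [0.075,0,0,0,0],
  ],
)

```text
clock: 22.9
position: [0.5834, -0.2601, 0.1269]
ee_rot: [0.519, 0.481, -0.518, 0.481]
ft_force: [0.7, -0.0, -0.2]
grip_width: 0.88
```

Emit:
step_arm(
  increments=[
    [0.075,0,0,0.015,0],
    [0.075,0,0,0.03,0],
    [0.075,0,0,0.035,0],
    [0.08,0,0,0.035,0],
    [0.085,0,0.03,0.035,0],
    [0.085,0,0.027,0.03,0],
    [0.085,0,0,0.02,0],
    [0.085,0,0,0,0],
    [0.085,0,0,0,0],
  ],
)

```text
clock: 23.65
position: [0.5837, -0.2056, 0.3246]
ee_rot: [0.519, 0.48, -0.518, 0.482]
ft_force: [-0.5, -0.2, -1.5]
grip_width: 0.996
```

```bash
cat > wchk.py <<'E'
from h import *
from scipy.optimize import least_squares
p=camera("wrist"); P=pts(p).reshape(-1,3); save(p,"w3.png",1.5)
P=P[~np.isnan(P[:,0])]; o=monitor.get_obs(); print(o["position"].round(4),round(o["clock"],2))
th=np.radians(4.3); R=np.array([[np.cos(th),-np.sin(th)],[np.sin(th),np.cos(th)]])
B=P.copy(); B[:,:2]=(P[:,:2]-[.598,-.282])@R.T
S=B[(B[:,2]>.06)&(B[:,2]<.072)&(abs(B[:,0])<.2)&(abs(B[:,1])<.2)]
def rng(a): return np.percentile(a,[1,3,10,50,90,97,99]).round(4)
a=S[(S[:,0]>-.01)&(S[:,0]<.025)&(S[:,1]>.05)]; print("+x strip xb",len(a),rng(a[:,0]))
a=S[(S[:,1]<.01)&(S[:,1]>-.025)&(S[:,0]<-.05)]; print("-y strip yb",len(a),rng(a[:,1]))
a=B[(B[:,2]>.165)&(B[:,2]<.19)&(abs(B[:,0])<.07)&(abs(B[:,1])<.07)]; print("top xb",len(a),rng(a[:,0]),"yb",rng(a[:,1]),[np.round(v,4) for v in cv2.minAreaRect(a[:,:2].astype(np.float32))])
A=np.c_[a[:,:2],np.ones(len(a))]; print("slope",np.linalg.lstsq(A,a[:,2],rcond=None)[0])
for z in(.06,.09,.12,.15):
    a=B[(abs(B[:,2]-z)<.012)&(B[:,0]>-.06)&(B[:,0]<.0)&(B[:,1]>.03)&(B[:,1]<.06)]; 
    if len(a)>10: print("+y face z",z,len(a),"yb",np.median(a[:,1]).round(4),"xb",rng(a[:,0])[[0,1,-2,-1]])
E
python3 wchk.py; python3 chk.py d2.png
```

```text
[ 0.583  -0.2062  0.323 ] 23.7
+x strip xb 1085 [0.0005 0.0007 0.0017 0.0078 0.0139 0.015  0.0153]
-y strip yb 1069 [-0.0156 -0.0153 -0.014  -0.0075 -0.0016 -0.0012 -0.001 ]
top xb 1885 [-0.0455 -0.0445 -0.0414 -0.0229 -0.0053 -0.0021 -0.0012] yb [-0.0008  0.0002  0.0038  0.0242  0.043   0.0439  0.0441] [array([-0.0234,  0.0214]), array([0.0462, 0.0451]), np.float64(89.6888)]
slope [-0.00149893 -0.05258645  0.17742941]
+y face z 0.06 146 yb 0.0436 xb [-0.0452 -0.0444 -0.0023 -0.0015]
+y face z 0.09 182 yb 0.0437 xb [-0.0452 -0.0442 -0.0024 -0.0016]
+y face z 0.12 226 yb 0.0437 xb [-0.0453 -0.0443 -0.0026 -0.0014]
+y face z 0.15 272 yb 0.0438 xb [-0.0454 -0.0444 -0.0024 -0.0014]
[ 0.583  -0.2062  0.323 ] 23.7 [-0.4 -0.1 -0.8]
side top: slopes [ 0.045 -0.105  0.124] z med 0.1776 lim [[0.554, -0.2811], [0.598, -0.2335]] minrect [array([ 0.5763, -0.2574]), array([0.0494, 0.0453]), np.float64(87.2899)]
 +y face y=0.003x+-0.015z+-0.2369 225 y at .577: -0.23684788292458592
top top: slopes [ 0.017 -0.017  0.162] z med 0.1756 lim [[0.5533, -0.2781], [0.5982, -0.2362]] minrect [array([ 0.5761, -0.2578]), array([0.045 , 0.0466]), np.float64(88.3706)]
 -x face x=0.192y+0.023z+0.6010 156 x at -.258: 0.5537500037489496
```

After the second push the block is upright and square, but the depth data still hints at about a 1 mm gap to the +x strip. Foot friction may have absorbed that push. I'll regrip, lift a hair, push against the strips without friction, and set it down again.

Emit:
step_arm(
  increments=[
    [0.085,-0.003,-0.025,-0.02,0],
    [0.085,-0.003,-0.028,-0.035,0],
    [0.085,0,0,-0.035,0],
    [0.085,0,0,-0.035,0],
    [0.085,0,0,-0.03,0],
    [0.085,0,0,-0.025,0],
    [0.085,0,0,-0.012,0],
    [0.085,0,0,-0.007,0],
    [0.085,0,0,-0.002,0],
    [0.085,0,0,0,0],
    [0.085,0,0,0,0],
  ],
)

```text
clock: 24.72
position: [0.578, -0.2572, 0.1262]
ee_rot: [0.519, 0.48, -0.518, 0.482]
ft_force: [0.6, -0.4, 0.3]
grip_width: 0.994
```

Emit:
step_arm(
  increments=[
    [0.06,0,0,0,0],
    [0.055,0,0,0,0],
    [0.05,0,0,0,0],
    [0.047,0,0,0,0],
    [0.045,0,0,0,0],
    [0.042,0,0,0,0],
    [0.035,0,0,0,0],
    [0.03,0,0,0,0],
  ],
  force=40,
)

```text
clock: 25.38
position: [0.5775, -0.257, 0.1252]
ee_rot: [0.519, 0.481, -0.518, 0.481]
ft_force: [0.9, -1.0, 4.7]
grip_width: 0.512
```

Emit:
step_arm(
  increments=[
    [0.03,0,0,0.001,0],
    [0.03,0,0,0.001,0],
    [0.03,0,0,0.001,0],
    [0.03,0,0,0,0],
    [0.03,0,0,0,0],
    [0.03,0,0,0,0],
  ],
)

```text
clock: 25.88
position: [0.5769, -0.2568, 0.1274]
ee_rot: [-0.518, -0.481, 0.518, -0.481]
ft_force: [0.8, 0.5, -5.4]
grip_width: 0.518
```

Emit:
step_arm(
  increments=[
    [0.03,0.001,0,0,0],
    [0.03,0.001,0,0,0],
    [0.03,0,0,0,0],
    [0.03,0,0,0,0],
  ],
)

```text
clock: 26.22
position: [0.5786, -0.2569, 0.1275]
ee_rot: [-0.518, -0.481, 0.519, -0.481]
ft_force: [-3.1, 0.8, -4.5]
grip_width: 0.516
```

Emit:
step_arm(
  increments=[
    [0.03,0.001,0,0,0],
    [0.03,0.001,0,0,0],
    [0.03,0,0,0,0],
    [0.03,0,0,0,0],
  ],
)

```text
clock: 26.55
position: [0.5792, -0.257, 0.1274]
ee_rot: [-0.517, -0.482, 0.52, -0.48]
ft_force: [-9.3, 1.0, -1.3]
grip_width: 0.514
```

Emit:
step_arm(
  increments=[
    [0.03,0,-0.001,0,0],
    [0.03,0,-0.001,0,0],
    [0.03,0,-0.001,0,0],
    [0.03,0,0,0,0],
    [0.03,0,0,0,0],
  ],
)

```text
clock: 26.97
position: [0.5793, -0.2588, 0.1271]
ee_rot: [-0.518, -0.483, 0.519, -0.479]
ft_force: [-8.6, 4.5, -1.9]
grip_width: 0.52
```

Emit:
step_arm(
  increments=[
    [0.03,-0.001,0,-0.001,0],
    [0.03,0,0,-0.001,0],
    [0.03,0,0,0,0],
    [0.03,0,0,-0.0005,0],
    [0.03,0,0,0,0],
  ],
)

```text
clock: 27.38
position: [0.5791, -0.2587, 0.1256]
ee_rot: [-0.518, -0.482, 0.519, -0.48]
ft_force: [-9.3, 4.5, 3.3]
grip_width: 0.515
```

On the panel (Fz +3 N) and against both strips. Releasing and rising.

Emit:
step_arm(
  increments=[
    [0.044,0,0,0,0],
    [0.046,0,0,0,0],
    [0.05,0,0,0,0],
    [0.055,0,0,0,0],
    [0.065,0,0,0,0],
    [0.075,0,0,0,0],
    [0.075,0,0,0,0],
  ],
  force=20,
)

```text
clock: 27.97
position: [0.5805, -0.2601, 0.1255]
ee_rot: [0.519, 0.481, -0.518, 0.481]
ft_force: [-0.3, 0.5, 0.7]
grip_width: 0.874
```

Emit:
step_arm(
  increments=[
    [0.075,0,0,0.015,0],
    [0.075,0,0,0.03,0],
    [0.075,0,0,0.035,0],
    [0.08,0,0,0.035,0],
    [0.085,0,0.03,0.035,0],
    [0.085,0,0.027,0.03,0],
    [0.085,0,0,0.02,0],
    [0.085,0,0,0,0],
    [0.085,0,0,0,0],
  ],
)

```text
clock: 28.72
position: [0.5809, -0.2055, 0.3231]
ee_rot: [0.519, 0.48, -0.518, 0.482]
ft_force: [-0.7, 0.0, -0.3]
grip_width: 0.998
```

```bash
python3 wchk.py
```

```text
[ 0.5802 -0.2061  0.3216] 28.77
+x strip xb 1098 [0.0005 0.0007 0.0018 0.0079 0.014  0.0151 0.0154]
-y strip yb 1088 [-0.0164 -0.0153 -0.0143 -0.0074 -0.0016 -0.0013 -0.0009]
top xb 1867 [-0.0445 -0.0436 -0.0405 -0.0226 -0.0047 -0.0016 -0.0007] yb [-0.0003  0.0008  0.0043  0.0239  0.043   0.0439  0.044 ] [array([-0.0226,  0.0217]), array([0.045 , 0.0451]), np.float64(0.0938)]
slope [-0.00178585 -0.04806835  0.17734077]
+y face z 0.06 163 yb 0.0436 xb [-0.0444 -0.0435 -0.0016 -0.0006]
+y face z 0.09 176 yb 0.0436 xb [-0.0446 -0.0437 -0.0017 -0.0009]
+y face z 0.12 229 yb 0.0437 xb [-0.0447 -0.044  -0.0017 -0.0007]
+y face z 0.15 283 yb 0.0437 xb [-0.0449 -0.0439 -0.0016 -0.0007]
```

The block moved another 0.8 mm and is now within about 0.5 mm of both strips and square. One last check of the scene, then I hand in.

```bash
python3 - <<'E'
from h import *
for n in("top","side"):
    p=camera(n); P=pts(p); 
    if n=="side": save(p,"e.png",1.5)
    for q in("block_a","offcut","glue","jar","mallet","wrench","pliers"):
        for d in regions_of(p,q)[:3 if q[0]=="b" else 1]:
            X=P[d["region"]]; X=X[~np.isnan(X[:,0])]
            if len(X): print(n,q,round(d["p"],2),np.round(np.percentile(X,[2,50,98],axis=0),3).tolist())
E
```

```text
top block_a 0.68 [[0.553, -0.277, 0.039], [0.567, -0.243, 0.144], [0.599, -0.235, 0.178]]
top block_a 0.67 [[0.493, 0.191, 0.061], [0.543, 0.211, 0.139], [0.597, 0.235, 0.177]]
top block_a 0.65 [[0.492, 0.286, 0.063], [0.544, 0.303, 0.138], [0.597, 0.329, 0.177]]
top offcut 0.73 [[0.444, -0.155, 0.019], [0.477, -0.135, 0.039], [0.512, -0.115, 0.044]]
top glue 0.87 [[0.713, -0.107, 0.006], [0.729, -0.075, 0.104], [0.759, -0.051, 0.161]]
top jar 0.89 [[0.69, 0.267, -0.001], [0.714, 0.294, 0.086], [0.772, 0.329, 0.093]]
top mallet 0.58 [[0.342, -0.02, 0.016], [0.396, 0.126, 0.024], [0.428, 0.225, 0.029]]
top wrench 0.95 [[0.711, -0.343, -0.002], [0.729, -0.253, 0.006], [0.756, -0.182, 0.011]]
top pliers 0.7 [[0.246, 0.431, -0.0], [0.331, 0.482, 0.012], [0.417, 0.554, 0.017]]
side block_a 0.72 [[0.494, 0.288, 0.067], [0.55, 0.324, 0.137], [0.595, 0.333, 0.179]]
side block_a 0.71 [[0.492, 0.116, 0.058], [0.547, 0.23, 0.134], [0.597, 0.243, 0.179]]
side block_a 0.63 [[0.553, -0.402, 0.006], [0.576, -0.239, 0.12], [0.605, -0.232, 0.18]]
side offcut 0.64 [[0.445, -0.155, 0.022], [0.478, -0.129, 0.04], [0.512, -0.114, 0.046]]
side glue 0.64 [[0.714, -0.092, 0.004], [0.738, -0.061, 0.085], [0.768, -0.049, 0.161]]
side jar 0.67 [[0.691, 0.277, 0.009], [0.718, 0.321, 0.07], [0.752, 0.336, 0.094]]
side mallet 0.81 [[0.337, -0.019, 0.003], [0.392, 0.177, 0.026], [0.428, 0.232, 0.031]]
side wrench 0.47 [[0.71, -0.351, 0.003], [0.727, -0.299, 0.009], [0.737, -0.189, 0.013]]
side pliers 0.63 [[0.249, 0.432, 0.002], [0.329, 0.488, 0.015], [0.419, 0.557, 0.019]]
```

View pics/e.png

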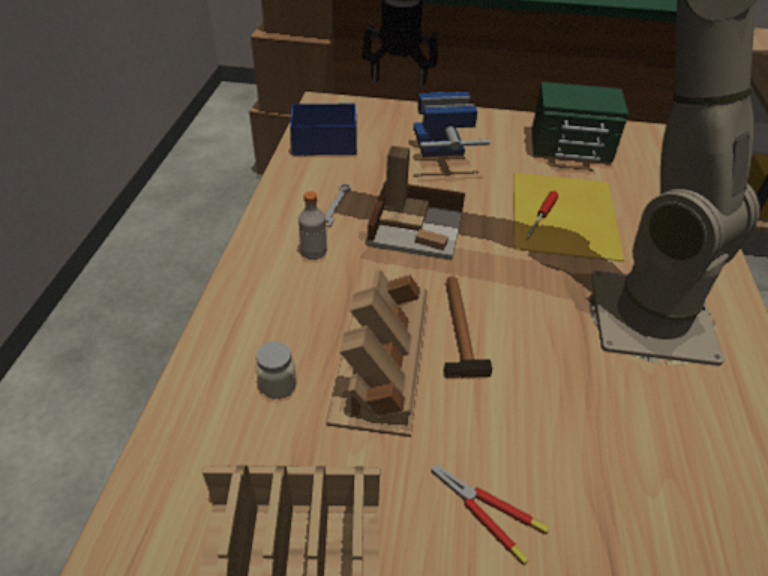

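The picture shows the block upright in the board's corner (px 398,180). The two light blocks are in their slots (px 380,310 and 375,355), everything else is unmoved, and the gripper is clear.

```bash
python3 -c "
from workcell import ticket; print(ticket.hand_in())"
```

```text
the job is handed in; nothing more can be done
None
```

The heavy block is standing upright on the glued panel, pushed into the corner of the two stop strips, and the job is handed in at about 29 s.

- **Finding it:** the first block I lifted, from the slot nearest the board, read about 5.7–7.2 N of weight, against about 2.2 N expected for a plain one. So I never lifted the other two, and they stayed in their slots.
- **Uprighting:** I stood it up by pushing its foot against the −y strip. The pads slid about 13 mm on the block while it turned. It took a slow descent with more pushing to get it upright.
- **Seating:** the first two pushes left a gap of about 1–1.5 mm at the +x strip. I regripped, lifted it about 2 mm and pushed it against both strips (about 9 N and 4.5 N). I then set it down with about 3 N and let go.

**Last checks:**
- **Fit in the corner:** the block is square to the board and within about 0.5 mm of both strips. That is as fine as the camera can measure, so a gap that small can't be ruled out.
- **Uprightness:** the block's +y face measured vertical. The slope fits of its top end disagreed with that by up to about 3°, which I put down to noise at the edges.
- **Everything else:** the two light blocks, the offcut and the other bench items measured where they started, to within a few mm.
- **Forces:** the highest I saw at the wrist was about 21 N on one axis, during one downward press.

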